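# Clamp the bracket and hold the coating gauge on its mark

### The arm

A 7-joint arm with a two-finger parallel gripper is mounted at the origin on the work surface. World frame = base frame: x ahead of the robot, y to its left, z up, the work surface at z = 0. Lengths are in m, angles in rad, forces in N, time in s.
With the tool pointing down it reaches from about 0.425 to 0.875 m from the base axis. Payload 4.7 kg.
Tool frame: the origin (TCP) lies at the centre of the arm's flange, where the gripper is bolted on; the fingertips stand 173 mm ahead of it and the grasp point (between the pads) lies 155 mm ahead of it; z points along the fingers, y is the line along which they close (so a half turn about z gives the same grasp; the last joint's range is limited). The gripper opens to 85 mm and grips with 20 to 120 N. Pads are 22 mm wide; open, the fingers measure 114 mm over their backs; the gripper's body (76 mm by 85 mm) begins 54 mm behind the grasp point. The pads swing forward as they close: fully open they stand 13 mm farther back than shut.
Start: joints at [-1.288, 0.321, -0.07, 1.45, 0.023, 1.371, -0.057], TCP at [0.173, 0.627, 0.405] pointing down, gripper open.
Joint ranges: [-2.86, 2.86], [-0.3, 2.09], [-1.38, 1.24], [0.06, 2.45], [-1.56, 4.7], [0.09, 2.05], [-2.69, 2.69]. Speed limits (rad/s): [2.57, 2.57, 3.14, 3.14, 3.14, 3.14, 3.14].

### API

Orientations are given as a unit quaternion [w, x, y, z].
In Python, from bench import telemetry, imaging, r gives the robot as it stands. The module is installed in compiled form; this text tells all that it offers.
- The arm moves only by the tool step_arm, never from a script. Its argument "commands" is a list that holds one entry, the list of rows, each a list of 4 numbers: the shift along the world's x, y, z in m, then the turn about the world's z in rad. A call has 1 to 12 rows; each row shifts and turns the commanded pose from where the row before left it; what a row does not reach is not made up. A row lasts 1/10 s, in which the tool goes at most 50 mm and 8.59 degrees, less where a joint would pass 70% of its speed; a pose out of reach is approached as far as the arm can. A call with a gripper value outside its range is refused whole. "claw" is the opening, from 0 (shut) to 1 (fully open), set as the call begins (left out, the last holds). The fingers move at their own pace and stop on an object; the grip force is fixed at half the most. Time passes only in rows, so rows that do not move let the fingers close. It gives the time, the measured TCP pose, the force, the opening and the grip force at its end, in the units of the state.
- telemetry.get_obs(): the state, without advancing time (a new reading comes with each control period).
- imaging.camera(name): name is "side" or "top"; returns a dict with "image" (480x640x3 uint8, red, green, blue), "intrinsics" (3x3 intrinsics, pixels), "k1" (the pictures are not rectified: a ray, as slopes to the right and down, at radius r is drawn at 1 + k1 r^2 times it, then the intrinsics apply), "T" (4x4, takes a point from camera to world coordinates). Camera axes: x right, y up, looking along -z (the intrinsics and any distortion apply to the point x, -y, -z); pixel columns grow to the right and rows downward; lengths in m; the calibration is good to about 2 mm. A picture is of the moment at which its call begins. There is no depth.
- r.sign_off(): hands the job in; it is judged then, once.
The state is a dict: "time": time; "joint_pos": joint angles; "dq": joint speeds; "joint_torque": joint torques, N m; "eef_pos": TCP position; "orientation": TCP orientation; "force": force on the tool from outside, world axes, zero at the start; "moment": the same for the moment, N m; "grip_width": opening from 0.0 (shut) to 1.0 (fully open); "grip_force": force on a finger pad.
Only numpy, scipy, OpenCV 4.12 (cv2) and the standard library are available. Lean on these libraries where they do the work, as an engineer would, in place of code of your own. Each camera call takes 0.05 s, during which the arm holds its last target. There are 200 camera calls.

### The job

Take the sprung clamp off its rail and clip it over the top edge of the test fixture, near the middle, so that it pinches the bracket's upright flange and the fixture's fence together, and let go of it. Then take the coating gauge out of its cradle and press its sprung tip gently (about 3 N, its plunger roughly two thirds in, not bottomed) inside the ring drawn on the bracket's sloping deck, with the gauge square to that sloping face; finish while still holding it there. Leave the bracket seated and the other things on the bench where they are.

Things in the scene. Friction and masses are not known exactly. Their poses are not given: they have to be found in the camera images.
- fixture: Fixed dark steel test fixture; position and yaw vary. Origin: centre of its underside, z up. Base plate 130 (x) x 150 (y) x 12 mm. At its far (+x) side stands the fence, a vertical plate x = 40 to 45 mm, 110 mm long in y, top at z = 72 mm, nothing behind it. End stops at y = +-62 to 70 mm, 8 mm high, keep the bracket roughly central.
- sample: Loose grey bent steel bracket, 250 g, 90 mm wide (y), on the fixture's base plate, same axes. Origin: on the plate's top, level with the fixture's origin in x, up to 14 mm aside in y. Its deck rises at 20 deg from the front (-x, 5 mm high) to the rear (31 mm). At the rear a vertical flange, x = 36.3 to 39.3 mm, goes up to z = 60 mm against the fence: 8.5 mm thick together, tops level.
- flange_top (a point): Middle of the top edge of the bracket's flange, axes those of the bracket (y along the edge, x towards the fence). The fence's top is level with it; the mid-plane of flange and fence together lies 2.7 mm farther in +x.
- mark (a point): Centre of the marked spot: a thin black ring 16 mm across on the top face of the sloping deck, left of centre (+y) seen from the robot. z: straight out of the sloping face (20 deg from vertical, leaning to -x, the robot's side); x: up the slope; y: across.
- rail: Fixed dark steel stand that the clamp is kept on; position and yaw vary, on either side of the fixture. Origin: centre of its underside. Base 80 x 120 x 12 mm; an upright plate 6 mm thick (x), 110 mm long (y), top at z = 72 mm.
- clamp: Steel spring clamp, 65 g, 24 mm wide (y), pinched on the rail's upper edge, jaws down, handles up. Origin: middle of the hinge pin; z up, y along the hinge, x across the jaws. Handles flare up from 5 to 35 mm above the hinge, 36 mm over the outsides at the bottom, 51 at the top (x); squeeze them in x from above. Its frame is that of the -x half: squeezed evenly, it turns by half the joint value.
- clamp_hinge (a point): Middle of the clamp's hinge pin (8 mm thick; its underside is the depth stop). Jaws reach 34 mm below it, with rubber pads 22 to 34 mm below it. On the rail the plate's edge is 10 mm below this point; the same depth suits the fixture.
- jaw (a joint): Opening of the clamp, rad, sprung shut: 0 with pads 6 mm apart (on the rail), about 0.1 on the fixture, 0.55 at the stop (pads 18 to 24 mm apart, handles parallel, about 27 mm over the outsides); -0.15 empty. About 8 N at mid-handle starts to open it, 17 N reaches the stop.
- cradle: Fixed black cradle that the gauge stands in; position and yaw vary, on either side of the fixture. Origin: centre of its underside. Base 75 x 85 mm; walls round the gauge, 38 x 50 mm outside, top at z = 75 mm.
- gauge: Loose grey hand-held coating gauge, 155 g, a box 24 (x) x 36 (y) x 100 mm (z), dark display on its -x face, upright in the cradle, underside 50 mm above the bench. Origin: centre of the box's underside; z up along the box. Below it a steel probe 8 mm thick with a round end sticks out 32 mm. Take it from above by its upper 45 mm, across x or y; lift it straight up 70 mm to clear the cradle.
- tip (a point): End of the gauge's sprung probe, on the box's axis, 32 mm below its underside when free; it moves up with the plunger.
- plunger (a joint): How far the probe is pushed into the gauge, m: 0 free, 0.015 bottomed; spring 300 N/m (0.010 is 3 N), no preload.
- marker: Bystander: felt marker, 120 x 14 mm, lying. Origin: centre of its underside.
- connector_long: Bystander: white connector housing 45 mm long, 14 mm high.
- connector_short: Bystander: white connector housing 24 mm long, 14 mm high.
- tape_roll: Bystander: clear tape roll, 80 mm across, 20 mm high, lying flat (origin under its centre).
- zero_disc: Bystander: steel zero disc, 44 mm across, 10 mm high.
Mind the look-alikes: they are no part of the job. There is more than one size of the clamp; the job needs the middle-sized.

How it is judged:
On the way, in this order (a step that is already met when the one before it is completed fails the run):
1. the clamp pinches the bracket's flange and the fence together, within 30 mm of the flange's middle, and is released (contact force between clamp and sample above 1 N and contact force between clamp and fixture above 1 N and contact force between the fingers and clamp below 0.1 N and y of clamp_hinge in the frame of flange_top between -0.03 and 0.03 m and z of clamp_hinge in the frame of flange_top below 0.022 m and angle between clamp's own z axis and vertical below 0.3 rad), for 0.3 s.
2. the gauge is lifted clear of its cradle in the fingers (contact force between the fingers and gauge above 1 N and contact force between gauge and cradle below 0.05 N and z of gauge in the frame of cradle above 0.08 m), for 0.1 s.
At the end, for the whole second after the job is handed in: The released clamp pinches flange and fence within 30 mm of the middle, upright within 17 deg. The gauge is held still in the fingers, tip within 7 mm of the ring's centre, square to the deck within 8 deg, pressing 1.5 to 4.6 N, plunger 4 to 14.5 mm in, clear of fixture and clamp; bracket seated (all of step 1 and contact force between the fingers and gauge above 1 N and distance between tip and mark below 0.007 m and angle between the z axis of gauge and the z axis of mark, either way round below 0.14 rad and angle between gauge's own z axis and vertical below 1 rad and contact force between gauge and sample between 1.5 and 4.6 N and value of joint plunger between 0.004 and 0.0145 m and contact force between gauge and fixture below 0.05 N and contact force between gauge and clamp below 0.05 N and linear speed of gauge below 0.02 m/s and z of sample in the frame of fixture below 0.0145 m and angle between sample's own z axis and vertical below 0.04 rad); the arm keeps its last pose, push and grip.
It fails at once if the gauge is pressed hard on the bracket (over 10 N) (contact force between gauge and sample above 10 N).
It fails at once if the bracket is lifted off or knocked out of the fixture (z of sample in the frame of fixture above 0.03 m or distance of sample from where it was at the start of the episode above 0.03 m).
It fails at once if a bystander is moved by over 30 mm (distance of any of marker, connector_long, connector_short, tape_roll, zero_disc from where it was at the start of the episode above 0.03 m).
It also fails if it takes over 54 s, if anything falls off the work surface, if the arm or the gripper's body presses on something with over 40 N, if the wrist force passes 120 N, or if a joint passes its speed limit or range.

## Working session

There is one attempt and no reset: what is moved stays moved. The work goes in short steps, Python scripts to look and compute and a tool call to move; the robot and the scene stay as the last step left them, time stands still between calls to the robot, and variables do not carry over. Pictures are saved under pics/ and viewed, at most 10 in all, crops included, and the job is handed in when it is done.

Besides the shell and the picture viewer there is one more tool, called after "Emit:" in YAML: its name, and indented under it one key for each argument. step_arm: Moves the arm, as the interface text tells. Its arguments: {"type":"object","properties":{"commands":{"type":"array"},"claw":{"type":"number"}},"required":["commands"]}

```bash
mkdir -p pics; cat > h.py <<'E'
import numpy as np, cv2
from bench import telemetry, imaging, r
def shot(n,f):
    c=imaging.camera(n); cv2.imwrite('pics/'+f+'.png',c['image'][:,:,::-1]); np.savez('pics/'+f,**c); return c
def load(f): return dict(np.load('pics/'+f+'.npz'))
def proj(c,P):
    P=np.atleast_2d(P); T=c['T']; q=(P-T[:3,3])@T[:3,:3]; s=np.c_[q[:,0]/-q[:,2],-q[:,1]/-q[:,2]]
    s=s*(1+float(c['k1'])*(s**2).sum(1,keepdims=True)); K=c['intrinsics']
    return s*[K[0,0],K[1,1]]+[K[0,2],K[1,2]]
def ray(c,uv,z):
    K=c['intrinsics']; d=(np.array(uv,float)-[K[0,2],K[1,2]])/[K[0,0],K[1,1]]; s=d.copy()
    for _ in range(30): s=d/(1+float(c['k1'])*(s**2).sum())
    T=c['T']; v=T[:3,:3]@[s[0],-s[1],-1]; o=T[:3,3]; return o+v*(z-o[2])/v[2]
E
python3 - <<'E'
from h import *
print(telemetry.get_obs())
for n in('top','side'):
    c=shot(n,n+'0'); print(n,c['intrinsics'],c['k1'],c['T'].round(3))
E
```

```text
{'time': 0.0, 'joint_pos': array([-1.28789786,  0.32185667, -0.07006186,  1.45171814,  0.02262711,
        1.37081661, -0.05689921]), 'dq': array([ 0.00123301,  0.0008298 ,  0.00152669, -0.00058963,  0.00041392,
        0.00078322,  0.00042722]), 'joint_torque': array([ 7.63019652e-04, -4.93588865e+01, -3.81515287e-01, -3.14331472e+01,
        1.30614795e-02,  1.11431527e-02, -5.32055594e-06]), 'eef_pos': array([0.17261382, 0.62643656, 0.40357948]), 'orientation': array([-6.75382252e-05,  1.33986978e-01,  9.90982582e-01, -1.00385945e-03]), 'force': array([-0.52776738, -0.15003217,  1.15957231]), 'moment': array([ 0.02951727, -0.01491702, -0.00489464]), 'grip_force': 0.0, 'grip_width': 1.0004776705802132}
top [[465.32539567   0.         325.34075219]
 [  0.         465.32539567 240.38030543]
 [  0.           0.           1.        ]] -0.013393567100833578 [[-1.000e-03  9.890e-01 -1.490e-01  3.760e-01]
 [-1.000e+00 -0.000e+00  5.000e-03  9.400e-02]
 [ 5.000e-03  1.490e-01  9.890e-01  1.149e+00]
 [ 0.000e+00  0.000e+00  0.000e+00  1.000e+00]]
side [[585.26881707   0.         311.01704152]
 [  0.         585.26881707 237.41745145]
 [  0.           0.           1.        ]] -0.11848048339360098 [[ 0.817  0.38  -0.434  0.044]
 [-0.577  0.537 -0.616 -0.584]
 [-0.001  0.753  0.658  0.817]
 [ 0.     0.     0.     1.   ]]
```

View pics/top0.png

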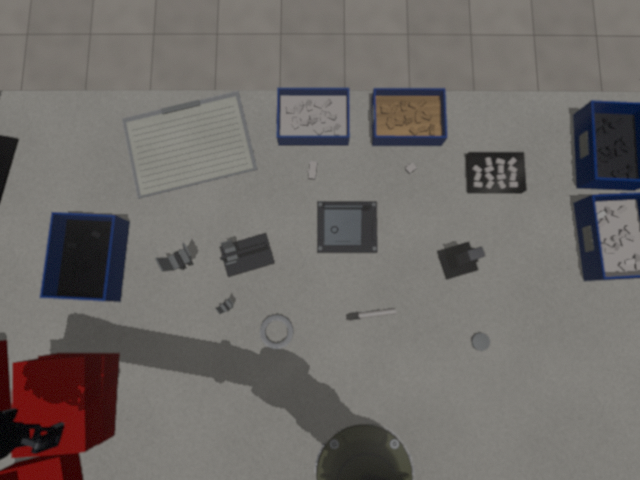

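View pics/side0.png

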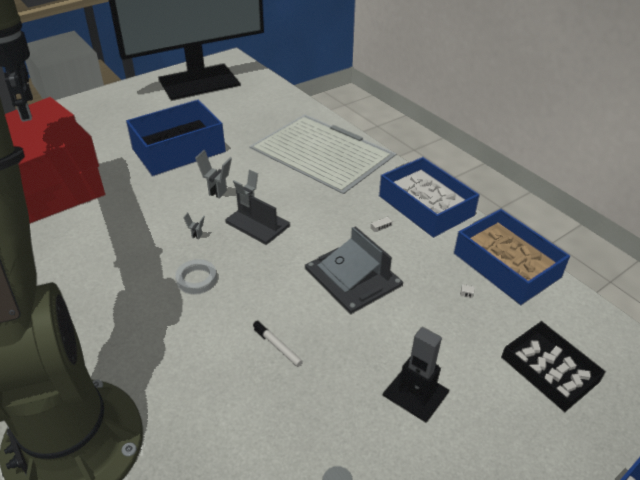

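Top view: candidates for the clamp are large at (178,256), one on the rail at (235,250), and small at (226,303). The middle-sized one is on the rail. The fixture is at (347,227), the cradle and gauge at (462,258), and the ring at (334,229). Next is a close composite crop to check that choice.

```bash
cat > tile.py <<'E'
import cv2,numpy as np
def tiles(specs,out):
    t=[]
    for f,x,y,w in specs:
        im=cv2.imread('pics/'+f+'.png')[y:y+w,x:x+w]; im=cv2.convertScaleAbs(im,alpha=1.7,beta=10)
        im=cv2.resize(im,(266,266),interpolation=cv2.INTER_CUBIC)
        k=10
        for g in range(0,w,k):
            p=int(g*266/w); cv2.line(im,(p,0),(p,4 if g%20 else 9),(0,0,255),1); cv2.line(im,(0,p),(4 if g%20 else 9,p),(0,0,255),1)
        cv2.putText(im,f'{x},{y}',(12,20),0,.4,(0,0,255)); t.append(im)
    cv2.imwrite('pics/'+out+'.png',np.vstack([np.hstack(t[i:i+3]) for i in range(0,len(t),3)]))
E
python3 -c "
from tile import *
tiles([('top0',210,215,70),('top0',310,192,76),('top0',430,230,60),('side0',215,160,90),('side0',300,215,110),('side0',375,320,110)],'t1')"
```

```text
(no output)
```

View pics/t1.png

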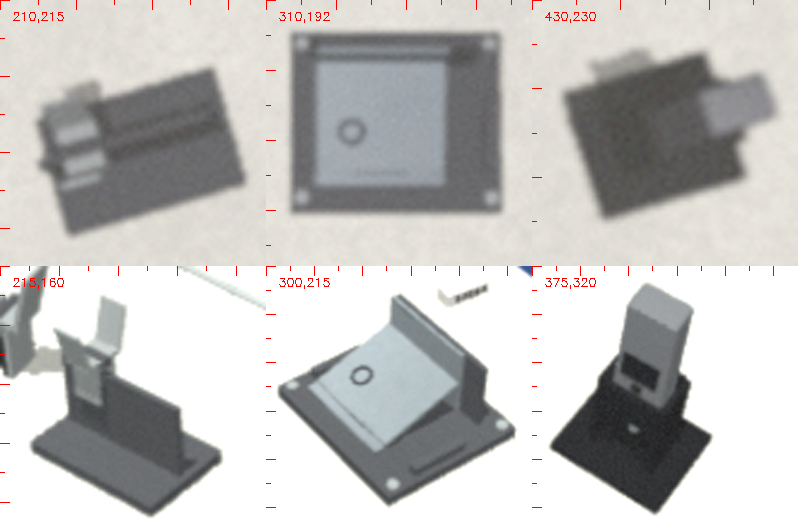

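The crop confirms the clamp on the rail (235,250). It is smaller than the one at (178,256) and larger than the one at (226,303). Next I'll fit the poses from the read pixels.

```bash
cat > fit.py <<'E'
from h import *; from scipy.optimize import least_squares
t,s=load('top0'),load('side0')
def P(o,p):
    c,n=np.cos(o[2]),np.sin(o[2]); p=np.array(p,float); return np.array([o[0]+c*p[0]-n*p[1],o[1]+n*p[0]+c*p[1],p[2]])
B=lambda hx,hy,z:[(hx,hy,z),(hx,-hy,z),(-hx,-hy,z),(-hx,hy,z)]  # far-left, far-right, near-right, near-left
ft=lambda x,y:(310+x/3.5,192+y/3.5); rt=lambda x,y:(210+x/3.8,215+y/3.8); ct=lambda x,y:(430+(x-532)/4.433,230+y/4.433)
rs=lambda x,y:(215+x/2.956,160+(y-266)/2.956); fs=lambda x,y:(300+(x-266)/2.418,215+(y-266)/2.418); cs=lambda x,y:(375+(x-532)/2.418,320+(y-266)/2.418)
b=B(.065,.075,.012); rb=B(.04,.06,.012); g=B(.012,.018,.15)
cb=[(x,y,None) for x,y,_ in B(.0375,.0425,0)]
obs={'fix':[(0,b[0],ft(26,34)),(0,b[1],ft(234,34)),(0,b[2],ft(235,212)),(0,b[3],ft(25,212)),(1,b[3],fs(279,392)),(1,b[2],fs(390,493)),(1,b[1],fs(515,428)),(1,(.045,.055,.072),fs(397,295)),(1,(.045,-.055,.072),fs(487,370))],
'rail':[(0,rb[1],rt(214,68)),(0,rb[2],rt(245,183)),(0,rb[3],rt(69,235)),(1,rb[3],rs(32,445)),(1,rb[2],rs(151,505)),(1,rb[1],rs(221,455)),(1,(.003,-.055,.072),rs(182,408))],
'gauge':[(0,g[0],ct(698,95)),(0,g[1],ct(767,72)),(0,g[2],ct(779,112)),(0,g[3],ct(709,138)),(1,g[0],cs(645,284)),(1,g[1],cs(694,308)),(1,g[2],cs(681,330)),(1,g[3],cs(627,303))],
'crad':[(0,cb[0],ct(565,93)),(0,cb[1],ct(704,52)),(0,cb[2],ct(745,177)),(0,cb[3],ct(604,219)),(1,cb[3],cs(550,447)),(1,cb[2],cs(655,510)),(1,cb[1],cs(711,436))]}
x0=[.55,.05,0,.45,.27,.28,.45,-.25,.28,.45,-.25,.28,.01]+[0]*4
def res(x):
    o=[]
    for i,k in enumerate(obs):
        for cam,p,uv in obs[k]:
            p=(p[0],p[1],x[12] if p[2] is None else p[2])
            o+=list(proj((t,s)[cam],P(x[3*i:3*i+3],p))[0]+x[13+2*cam:15+2*cam]-uv)
    return np.r_[o,np.array(x[13:])*.5]
if __name__=='__main__':
    q=least_squares(res,x0,loss='soft_l1'); x=q.x; np.save('x',x); f=res(x)
    for i,k in enumerate(obs): print(k,x[3*i:3*i+2].round(4),np.degrees(x[3*i+2]).round(2))
    print(x[12:].round(4)); n=0
    for k in obs: m=2*len(obs[k]); print(k,f[n:n+m].round(1)); n+=m
    # ring: both views, on deck z=0.012+.005+(x+.?)tan20
    from scipy.optimize import least_squares as L
    ro=[ft(85,131),fs(362,375)]
    w=L(lambda p:np.r_[proj(t,p)[0]+x[13:15]-ro[0],proj(s,p)[0]+x[15:17]-ro[1]],[.55,.07,.03]); print('ring',w.x,w.fun)
    # bracket edges
    for nm,uv in (('frontL',ft(50,186)),('frontR',ft(179,186))): print(nm,ray(t,np.array(uv)-x[13:15],.017))
    # clamp along rail
    cl=[(1,(-.0255,.012,.117),rs(55,329)),(1,(.0255,.012,.117),rs(103,297)),(1,(.0255,-.012,.117),rs(126,306))]
    def cr(d): return np.concatenate([proj((t,s)[c],P(x[3:6],(p[0]+d[1],p[1]+d[0],p[2])))[0]+x[13+2*c:15+2*c]-uv for c,p,uv in cl])
    c=L(cr,[.03,0]); print('clamp dy,dx',c.x,c.fun.round(1),P(x[3:6],(0,c.x[0],.082)))
E
python3 fit.py
```

```text
fix [0.5832 0.0382] 0.3
rail [0.5144 0.2848] 16.52
gauge [ 0.4998 -0.2357] 18.29
crad [ 0.4999 -0.2344] 16.27
[0.0055 1.6346 1.136  0.069  1.5111]
fix [-0.6 -0.2 -0.1 -0.5  0.8  0.2 -0.1  0.5 -1.4 -1.6 -0.4  2.5  0.5 -0.
  0.7 -0.   0.3 -0.3]
rail [-0.  -0.6  0.5 -0.  -0.5  0.2 -1.  -0.8 -0.1  1.5  0.8 -0.9 -0.   0.6]
gauge [-0.4 -0.7 -0.5 -0.6  0.7  0.7  1.1  0.1 -0.1 -1.6  1.2 -0.6 -1.   0.9
 -0.5  0.7]
crad [-1.1 -0.  -0.1 -0.3  0.5  0.3 -0.3  0.6 -0.8 -0.8  0.7  1.   0.7 -0.1]
ring [0.57412246 0.07053363 0.02874721] [ 0.02575522 -0.04503487 -0.04109798  0.00750183]
frontL [0.53689861 0.09504622 0.017     ]
frontR [0.53687897 0.004457   0.017     ]
clamp dy,dx [0.02476013 0.00020039] [-0.6 -0.1 -0.  -0.4  0.6  0.5] [0.50732925 0.30856701 0.082     ]
```

Emit:
step_arm:
  commands:
    - [[0.0279,-0.0265,0,-0.0845],[0.0279,-0.0265,0,-0.0845],[0.0279,-0.0265,0,-0.0845],[0.0279,-0.0265,0,-0.0845],[0.0279,-0.0265,0,-0.0845],[0.0279,-0.0265,0,-0.0845],[0.0279,-0.0265,0,-0.0845],[0.0279,-0.0265,0,-0.0845],[0.0279,-0.0265,0,-0.0845],[0.0279,-0.0265,0,-0.0845],[0.0279,-0.0265,0,-0.0845],[0.0279,-0.0265,0,-0.0845]]
  claw: 1

```text
time: 1.3
eef_pos: [0.5082, 0.3074, 0.4044]
orientation: [-0.0, 0.6, 0.8, -0.0]
force: [0.6, 0.9, 0.8]
grip_width: 0.999
grip_force: 0.0
```

Emit:
step_arm:
  commands:
    - [[-0.001,0.001,-0.02,0],[0,0,-0.03,0],[0,0,-0.03,0],[0,0,-0.03,0],[0,0,-0.02,0],[0,0,-0.01,0],[0,0,-0.007,0],[0,0,0,0],[0,0,0,0]]

```text
time: 2.2
eef_pos: [0.5068, 0.3099, 0.2587]
orientation: [0.0, 0.598, 0.801, 0.001]
force: [0.4, -0.8, -0.2]
grip_width: 1.001
grip_force: 0.0
```

```bash
python3 - <<'E'
from h import *; from tile import *
print(telemetry.get_obs()['joint_pos'].round(2))
shot('top','top1'); shot('side','side1')
tiles([('top1',190,200,90),('side1',190,130,130),('side1',215,150,80)],'t2')
E
```

```text
[-0.84  0.32  0.29  1.77 -0.1   1.06 -0.22]
```

View pics/t2.png

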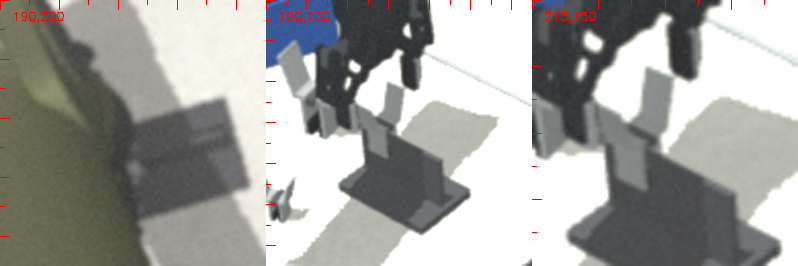

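Emit:
step_arm:
  commands:
    - [[0,0,-0.004,0],[0,0,0,0],[0,0,0,0],[0,0,0,0],[0,0,0,0],[0,0,0,0],[0,0,0,0],[0,0,0,0],[0,0,0,0],[0,0,0,0]]
  claw: 0

```text
time: 3.3
eef_pos: [0.5068, 0.3101, 0.2557]
orientation: [0.0, 0.598, 0.801, 0.001]
force: [-1.6, -0.4, 8.6]
grip_width: 0.354
grip_force: 67.2
```

Emit:
step_arm:
  commands:
    - [[0,0,0.005,0],[0,0,0.01,0],[0,0,0.02,0],[0,0,0.025,0],[0,0,0.02,0],[0,0,0,0],[0,0,0,0]]

```text
time: 4.0
eef_pos: [0.5064, 0.3096, 0.334]
orientation: [0.0, 0.598, 0.801, 0.0]
force: [0.5, -1.1, -0.8]
grip_width: 0.354
grip_force: 65.7
```

```bash
python3 - <<'E'
from h import *; from tile import *
o=telemetry.get_obs(); print(o['eef_pos'],o['grip_width'],o['force'])
shot('side','side2'); shot('top','top2')
tiles([('side2',200,100,110),('side2',215,120,70),('top2',190,200,90)],'t3')
E
```

```text
[0.50642846 0.30958309 0.33395368] 0.3537710316511916 [ 0.51050049 -1.14141408 -0.82655878]
```

View pics/t3.png

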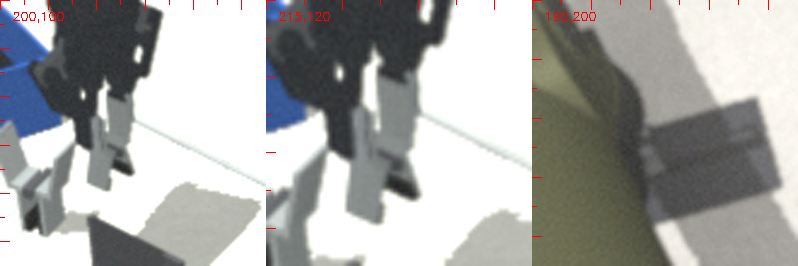

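```bash
python3 - <<'E'
from h import *
from fit import P
from scipy.optimize import least_squares
x=np.load('x.npy'); c=load('side2')
def m(d): return np.array([proj(c,P([.5064,.3096,x[5]],(sx*.015,d[0]+sy*.012,d[1])))[0]+x[15:17] for sx,sy in((-1,-1),(-1,1),(1,-1))])
uv=np.array([[245.3,178.9],[215+(348-266)*70/266,120+212*70/266],[255.5,172.6]])
print(m([0,.1603-.033]).round(1),uv.round(1))
q=least_squares(lambda d:(m(d)-uv).ravel(),[0,.127]);print(q.x,q.fun.round(1))
E
```

```text
[[243.9 178.8]
 [235.4 174.7]
 [253.8 172.2]] [[245.3 178.9]
 [236.6 175.8]
 [255.5 172.6]]
[-0.00402058  0.12774862] [ 0.   0.5  0.2 -0.6 -0.2  0.1]
```

Emit:
step_arm:
  commands:
    - [[0.013,-0.03,0,-0.0314],[0.013,-0.03,0,-0.0314],[0.013,-0.03,0,-0.0314],[0.013,-0.03,0,-0.0314],[0.013,-0.03,0,-0.0314],[0.013,-0.03,0,-0.0314],[0.013,-0.03,0,-0.0314],[0.013,-0.03,0,-0.0314],[0.013,-0.03,0,-0.0314],[0,0,-0.01,0],[0,0,0,0],[0,0,0,0]]

```text
time: 5.3
eef_pos: [0.6229, 0.0411, 0.3224]
orientation: [-0.001, 0.705, 0.71, -0.001]
force: [0.5, 0.7, -0.9]
grip_width: 0.353
grip_force: 65.7
```

```bash
python3 - <<'E'
from h import *; from tile import *
o=telemetry.get_obs(); print(o['eef_pos'],o['orientation'],o['joint_pos'].round(2))
c=shot('side','side3'); d=shot('top','top3'); x=np.load('x.npy')
# jaw corners expected (hinge = tcp-.173): and flange/fence top corners
e=o['eef_pos']
for sx in(-1,1): print(sx,(proj(c,[[e[0]+sx*.015,e[1]+sy*.012,e[2]-.173-.033] for sy in(-1,1)])+x[15:17]).round(1).tolist())
print((proj(c,[[.5832+.045,.0382+.055,.072],[.5832+.045,.0382-.055,.072],[.5832+.0363,.0498+.045,.072],[.5832+.0363,.0498-.045,.072]])+x[15:17]).round(1).tolist())
tiles([('side3',310,160,100),('side3',340,190,55),('top3',300,180,90)],'t4')
E
```

```text
[0.62287295 0.04105333 0.32244313] [-0.0010613   0.7045749   0.70962841 -0.00077748] [-0.51  0.34  0.49  1.64 -0.17  1.21  0.03]
-1 [[369.2, 230.8], [361.1, 224.1]]
1 [[381.5, 224.9], [373.3, 218.3]]
[[355.1, 227.0], [391.6, 257.8], [351.1, 228.2], [380.6, 253.3]]
```

View pics/t4.png

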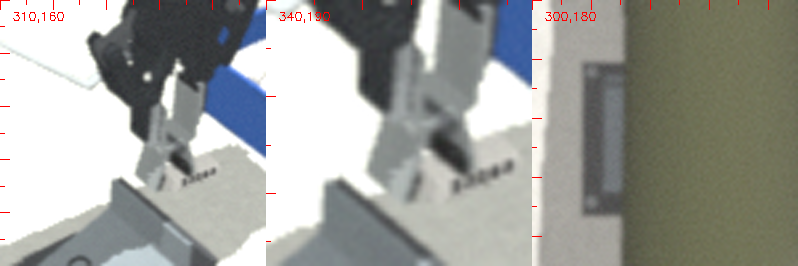

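Emit:
step_arm:
  commands:
    - [[0.001,0,-0.015,0],[0,0,-0.015,0],[0,0,-0.012,0],[0,0,-0.01,0],[0,0,-0.008,0],[0,0,-0.005,0],[0,0,-0.002,0],[0,0,0,0],[0,0,0,0]]

```text
time: 6.3
eef_pos: [0.6247, 0.0396, 0.2573]
orientation: [0.0, 0.705, 0.709, 0.0]
force: [0.8, 0.5, -0.1]
grip_width: 0.352
grip_force: 65.7
```

Emit:
step_arm:
  commands:
    - [[0,0,-0.003,0],[0,0,0,0]]

```text
time: 6.5
eef_pos: [0.625, 0.0396, 0.2558]
orientation: [0.0, 0.705, 0.709, 0.001]
force: [-2.6, 0.7, 8.0]
grip_width: 0.353
grip_force: 67.1
```

Emit:
step_arm:
  commands:
    - [[0,0,0,0],[0,0,0,0],[0,0,0,0],[0,0,0,0],[0,0,0,0],[0,0,0,0],[0,0,0,0],[0,0,0,0],[0,0,0,0],[0,0,0,0]]
  claw: 1

```text
time: 7.5
eef_pos: [0.6244, 0.0397, 0.2537]
orientation: [0.0, 0.705, 0.709, 0.0]
force: [0.9, -0.6, -0.6]
grip_width: 0.999
grip_force: 0.0
```

Emit:
step_arm:
  commands:
    - [[0,0,0.02,0],[0,0,0.03,0],[0,0,0.03,0],[0,0,0.03,0],[0,0,0.03,0],[0,0,0,0],[-0.01,-0.045,0,-0.11],[-0.01,-0.045,0,-0.11],[-0.01,-0.045,0,-0.11],[-0.01,-0.045,0,-0.11],[-0.01,-0.045,0,-0.11],[0,0,0,0]]

```text
time: 8.7
eef_pos: [0.5711, -0.1939, 0.3939]
orientation: [0.002, 0.875, 0.485, -0.002]
force: [-0.5, 0.0, 0.0]
grip_width: 1.005
grip_force: 0.0
```

```bash
python3 - <<'E'
from h import *; from tile import *
o=telemetry.get_obs(); print(o['eef_pos'],o['orientation'],o['joint_pos'].round(2),o['force'])
c=shot('side','side4'); d=shot('top','top4')
tiles([('side4',300,160,110),('side4',340,190,60),('top4',300,180,90)],'t5')
E
```

```text
[ 0.57105225 -0.19391235  0.39391115] [ 0.00181193  0.87475376  0.48456179 -0.00156277] [-0.31  0.26  0.71  1.61 -0.17  1.33 -0.14] [-0.53136876  0.01172017  0.0360399 ]
```

View pics/t5.png

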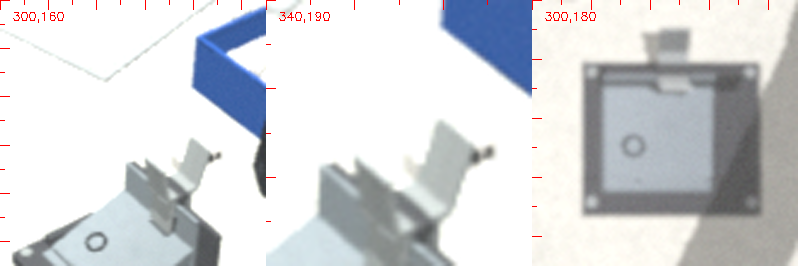

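The picture shows the clamp upright over the flange and fence at about (349,210) in the top view, with the bracket still seated. Next is the gauge.

Emit:
step_arm:
  commands:
    - [[-0.0143,-0.0084,-0.01,-0.1432],[-0.0143,-0.0084,-0.01,-0.1432],[-0.0143,-0.0084,-0.01,-0.1432],[-0.0143,-0.0084,-0.01,-0.1432],[-0.0143,-0.0084,-0.01,-0.1432],[0,0,0,0],[0,0,0,0]]

```text
time: 9.5
eef_pos: [0.5039, -0.2258, 0.3438]
orientation: [-0.0, 0.988, 0.157, 0.0]
force: [0.3, 0.6, -0.1]
grip_width: 0.998
grip_force: 0.0
```

```bash
python3 - <<'E'
from h import *
o=telemetry.get_obs(); q=o['orientation']; print(o['eef_pos'],np.degrees(np.arctan2(2*q[2]**2-1,2*q[1]*q[2])),o['joint_pos'].round(2))
E
```

```text
[ 0.50388202 -0.22576809  0.34378465] -71.90045976708595 [-0.36  0.19  0.83  1.8  -0.15  1.21 -0.75]
```

Emit:
step_arm:
  commands:
    - [[-0.004,-0.01,0,-0.018],[0,0,-0.015,0],[0,0,-0.02,0],[0,0,-0.015,0],[0,0,-0.009,0],[0,0,-0.005,0],[0,0,0,0],[0,0,0,0]]

```text
time: 10.3
eef_pos: [0.4992, -0.2376, 0.2802]
orientation: [0.0, 0.989, 0.146, 0.0]
force: [-0.4, -0.5, 0.7]
grip_width: 1.0
grip_force: 0.0
```

Emit:
step_arm:
  commands:
    - [[0,0,0,0],[0,0,0,0],[0,0,0,0],[0,0,0,0],[0,0,0,0],[0,0,0,0],[0,0,0,0],[0,0,0,0],[0,0,0,0]]
  claw: 0

```text
time: 11.2
eef_pos: [0.4992, -0.2373, 0.2802]
orientation: [-0.0, 0.989, 0.146, 0.0]
force: [-0.4, 1.2, 5.7]
grip_width: 0.414
grip_force: 60.0
```

Emit:
step_arm:
  commands:
    - [[0,0,0.01,0],[0,0,0.015,0],[0,0,0.02,0],[0,0,0.02,0],[0,0,0.015,0],[0,0,0,0],[0,0,0,0],[0.014,0.0043,0,0],[0.015,0.0045,0,0],[0.014,0.0043,0,0],[0,0,0,0],[0,0,0,0]]

```text
time: 12.4
eef_pos: [0.5417, -0.2243, 0.3589]
orientation: [0.0, 0.989, 0.146, -0.001]
force: [0.2, 0.8, -2.3]
grip_width: 0.416
grip_force: 60.3
```

Emit:
step_arm:
  commands:
    - [[0,0,-0.02,0],[0,0,-0.02,0],[0,0,-0.02,0],[0,0,-0.012,0],[0,0,0,0],[-0.006,-0.0018,0,0],[-0.005,-0.0015,0,0],[0,0,0,0]]

```text
time: 13.2
eef_pos: [0.5302, -0.2286, 0.2888]
orientation: [0.0, 0.989, 0.145, 0.001]
force: [0.5, 0.1, -2.5]
grip_width: 0.416
grip_force: 60.3
```

Emit:
step_arm:
  commands:
    - [[-0.0019,-0.0006,0,0],[-0.0019,-0.0006,0,0],[-0.0019,-0.0006,0,0],[-0.0019,-0.0006,0,0],[-0.0019,-0.0006,0,0]]

```text
time: 13.7
eef_pos: [0.5247, -0.2289, 0.289]
orientation: [0.001, 0.989, 0.147, 0.005]
force: [10.7, 2.5, -2.9]
grip_width: 0.412
grip_force: 60.8
```

Emit:
step_arm:
  commands:
    - [[-0.0019,-0.0006,0,0],[-0.0019,-0.0006,0,0],[-0.0019,-0.0006,0,0],[-0.0019,-0.0006,0,0],[-0.0019,-0.0006,0,0],[-0.0019,-0.0006,0,0],[0,0,0,0]]

```text
time: 14.4
eef_pos: [0.5137, -0.2323, 0.2898]
orientation: [0.0, 0.989, 0.147, 0.005]
force: [8.9, 2.9, 0.0]
grip_width: 0.417
grip_force: 61.0
```

```bash
python3 - <<'E'
from h import *; from tile import *
o=telemetry.get_obs(); print(o['eef_pos'],o['moment'],o['force'])
c=shot('side','side5'); d=shot('top','top5')
tiles([('side5',375,290,110),('side5',300,160,160),('top5',410,190,110)],'t6')
E
```

```text
[ 0.51366697 -0.23230149  0.28978169] [ 0.85075868 -2.44602698 -0.01349493] [8.93967707 2.89473628 0.03174452]
```

View pics/t6.png

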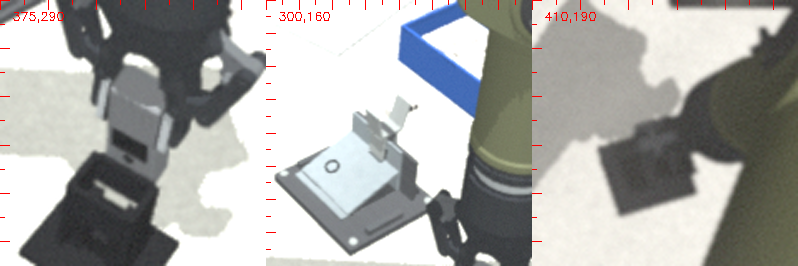

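The side view shows the gauge pivoting in the pads against the cradle's rear wall, at about (430,335). I'll continue a little further, then lift and measure the tilt.

Emit:
step_arm:
  commands:
    - [[-0.0019,-0.0006,0,0],[-0.0019,-0.0006,0,0],[-0.001,-0.0003,0,0],[0,0,0,0]]

```text
time: 14.9
eef_pos: [0.5095, -0.2334, 0.2897]
orientation: [0.001, 0.989, 0.147, 0.006]
force: [10.9, 3.1, -3.6]
grip_width: 0.416
grip_force: 60.5
```

Emit:
step_arm:
  commands:
    - [[0,0,0.015,0],[0,0,0.025,0],[0,0,0.025,0],[0,0,0.025,0],[0,0,0.02,0],[0,0,0,0],[0,0,0,0],[0,0,0,0]]

```text
time: 15.7
eef_pos: [0.5048, -0.2353, 0.3962]
orientation: [-0.0, 0.989, 0.146, -0.001]
force: [-0.0, 0.6, -2.1]
grip_width: 0.413
grip_force: 61.3
```

```bash
python3 - <<'E'
from h import *; from tile import *
o=telemetry.get_obs(); print(o['eef_pos'],o['orientation'],o['moment'],o['force'],o['joint_pos'].round(2))
c=shot('side','side6'); im=c['image'][240:380,370:500,::-1]
cv2.imwrite('pics/g6.png',cv2.resize(cv2.convertScaleAbs(im,alpha=1.7,beta=10),(557,600),interpolation=cv2.INTER_CUBIC))
E
```

```text
[ 0.50477632 -0.23533392  0.3962209 ] [-4.42902435e-04  9.89341015e-01  1.45611409e-01 -1.21561394e-03] [-0.02677558  0.01509929  0.02645522] [-0.02319574  0.56994868 -2.13102684] [-0.37  0.16  0.85  1.72 -0.12  1.32 -0.78]
```

View pics/g6.png

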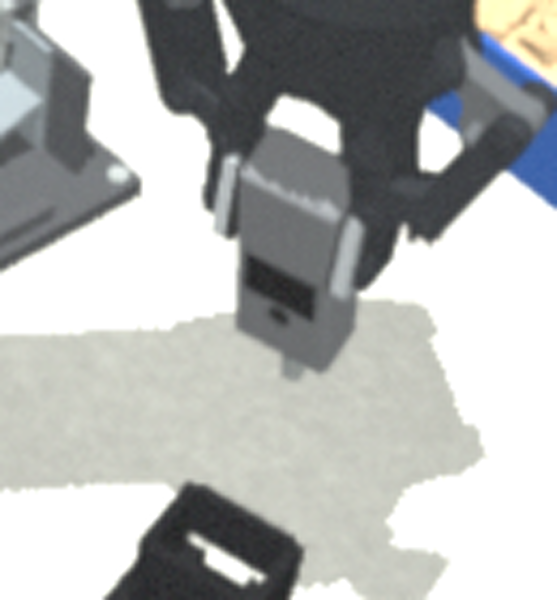

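```bash
cat > gf.py <<'E'
from h import *; from scipy.optimize import least_squares; from scipy.spatial.transform import Rotation as R
def gfit(name,pts,psi,g0,w=.02):
    """pts: [(local xyz mm, uv)], psi gauge yaw; returns origin, tilt"""
    c=load(name); x=np.load('x.npy'); L=np.array([p for p,_ in pts])/1e3; uv=np.array([u for _,u in pts])
    f=lambda v:np.r_[(proj(c,R.from_euler('zy',[psi+v[4],-v[3]]).apply(L)+v[:3])+x[15:17]-uv).ravel(),v[4]/.04]
    q=least_squares(f,np.r_[g0,.35,0],loss='soft_l1'); J=q.jac; cov=np.linalg.inv(J.T@J)
    return q.x,f(q.x).round(1),np.sqrt(np.diag(cov))
E
python3 - <<'E'
from gf import *
C=lambda x,y:(370+x/4.285,240+y/4.285)
o=[.9893,.1456]; psi=np.arctan2(2*o[1]**2-1,2*o[0]*o[1])+np.pi/2; print(np.degrees(psi))
pts=[((-12,18,100),C(243,177)),((-12,-18,100),C(345,213)),((-12,18,0),C(237,328)),((-12,-18,0),C(323,371)),((12,18,100),C(272,130)),((12,-18,0),C(357,322)),((0,0,-32),C(291,380))]
v,f,s=gfit('side6',pts,psi,[.52,-.23,.17]); print(v[:3],np.degrees(v[3:]),f,s)
G=R.from_euler('zy',[psi+v[4],-v[3]]); T=np.array([.50478,-.23533,.39622])
print('tip-TCP',G.apply([0,0,-.032])+v[:3]-T,'axis',G.apply([0,0,1]))
# expected from model: pivot .078 up
for th in(16,20,24):
    Gm=R.from_euler('zy',[psi,-np.radians(th)]); print(th,Gm.apply([0,0,-.032-.078])+[0,0,-.153])
E
```

```text
16.743355147021227
[ 0.59346512 -0.17743075  0.07648145] [9.48386952 2.32632515] [ 0.1 -0.7 -2.7 -0.3  0.8  1.4  0.1  0.1  0.4 -0.1 -1.3  1.1  0.7 -0.8
  1. ] [0.01099596 0.00860849 0.01455371 0.01830579 0.0426686 ]
tip-TCP [ 0.09395776  0.05789925 -0.35130118] axis [-0.16476993  0.          0.98633203]
16 [ 3.03201091e-02  7.63278329e-19 -2.58738787e-01]
20 [ 3.76222158e-02 -1.52655666e-18 -2.56366188e-01]
24 [ 0.04474103  0.         -0.25349   ]
```

```bash
cat > gf.py <<'E'
from h import *; from scipy.optimize import least_squares; from scipy.spatial.transform import Rotation as R
def gfit(cams,pts,psi,T):
    """gauge turned by tilt about a pivot on the tool axis; v=tilt,pivot height on box,pivot below TCP,ox,oy,dyaw,du,dv"""
    x=np.load('x.npy'); cs=[load(n) for n in cams]; off=[x[15:17] if n[0]=='s' else x[13:15] for n in cams]
    def f(v):
        G=R.from_euler('ZY',[psi+v[5],-v[0]]); r=[]
        for k,p,uv in pts: r+=list(proj(cs[k],G.apply(np.array(p)/1e3-[0,0,v[1]])+T+[v[3],v[4],-v[2]])[0]+off[k]-uv)
        return np.r_[r,(v[1]-.078)/.004,(v[2]-.153)/.004,v[3:5]/.002,v[5]/.02]
    q=least_squares(f,[.3,.078,.153,0,0,0],loss='soft_l1'); v=q.x; G=R.from_euler('ZY',[psi+v[5],-v[0]])
    return v,f(v).round(1),np.sqrt(np.diag(np.linalg.inv(q.jac.T@q.jac))),G.apply([0,0,-.032-v[1]])+[v[3],v[4],-v[2]],G.as_matrix()[:,2]
E
python3 - <<'E'
from gf import *
C=lambda x,y:(370+x/4.285,240+y/4.285)
psi=np.radians(16.74)
pts=[(0,(-12,18,100),C(243,177)),(0,(-12,-18,100),C(345,213)),(0,(-12,18,0),C(237,328)),(0,(-12,-18,0),C(323,371)),(0,(12,18,100),C(272,130)),(0,(12,-18,0),C(357,322)),(0,(0,0,-32),C(291,380))]
v,f,s,tip,ax=gfit(['side6'],pts,psi,np.array([.50478,-.23533,.39622]))
print(np.degrees(v[0]),np.degrees(s[0]),v[1:],f,'tip-TCP',tip,ax)
E
```

```text
13.897509467688757 1.0638679736415686 [0.07686318 0.15006142 0.00147819 0.00040975 0.04367634] [-1.3 -1.  -0.7  1.9 -1.   1.   1.   1.7  0.3 -3.   0.6  0.5  0.4 -1.6
 -0.3 -0.7  0.7  0.2  2.2] tip-TCP [ 0.02616479  0.00902706 -0.25573784] [-0.22676723 -0.07915722  0.97072692]
```

Emit:
step_arm:
  commands:
    - [[0,0,0,-0.13],[0,0,0,-0.13],[0,0,0,-0.13],[0,0,0,-0.13],[0,0,0,-0.13],[0,0,0,-0.13],[0,0,0,-0.13],[0,0,0,0],[0,0,0,0]]

```text
time: 16.65
eef_pos: [0.5051, -0.2354, 0.397]
orientation: [0.0, 0.953, -0.303, -0.001]
force: [-0.6, -0.1, -2.2]
grip_width: 0.417
grip_force: 61.3
```

```bash
cat > ef.py <<'E'
from h import *; from scipy.optimize import differential_evolution; from scipy.spatial.transform import Rotation as R
E=[((-12,-18,5),(-12,-18,50)),((12,-18,5),(12,-18,50)),((-12,18,5),(-12,18,50)),((-12,-18,0),(12,-18,0)),((-12,18,0),(-12,-18,0))]
def seg(a,b,n=30): return np.linspace(a,b,n)/1e3
def efit(name,q,T,skip=()):
    c=load(name); x=np.load('x.npy')[15:17]; g=cv2.GaussianBlur(cv2.cvtColor(c['image'],cv2.COLOR_RGB2GRAY),(0,0),.8).astype(np.float32)
    gx,gy=cv2.Sobel(g,cv2.CV_32F,1,0)/8,cv2.Sobel(g,cv2.CV_32F,0,1)/8
    psi=np.arctan2(2*q[2]**2-1,2*q[1]*q[2])+np.pi/2
    def uvs(v,L): G=R.from_euler('ZY',[psi,-v[0]]); return proj(c,G.apply(L-[0,0,v[1]])+T-[0,0,.153])+x+v[2:4]
    S=lambda m,u:cv2.remap(m,u[:,0].astype(np.float32)[None],u[:,1].astype(np.float32)[None],1)[0]
    def cost(v):
        t=0
        for i,(a,b) in enumerate(E):
            if i in skip: continue
            u=uvs(v,seg(a,b)); d=u[-1]-u[0]; l=np.hypot(*d); n=np.array([-d[1],d[0]])/l
            t+=abs((S(gx,u)*n[0]+S(gy,u)*n[1]).mean())
        # probe sides
        return -t
    r=differential_evolution(cost,[(0,.6),(.07,.085),(-3,3),(-3,3)],seed=1,tol=1e-6,maxiter=300); 
    prof=[]
    for th in range(8,32,2):
        rr=differential_evolution(lambda w:cost(np.r_[np.radians(th),w]),[(.07,.085),(-3,3),(-3,3)],seed=1,maxiter=60); prof.append((th,round(-rr.fun,1)))
    return np.degrees(r.x[0]),r.x,-r.fun,prof,psi,uvs
E
python3 - <<'E'
from ef import *
o=telemetry.get_obs(); print(o['eef_pos'],o['orientation'],o['joint_pos'].round(2)); shot('side','side7')
r=efit('side7',o['orientation'],o['eef_pos'],skip=(2,4)); print(np.degrees(r[4]),r[:4])
r=efit('side6',[0,.98934,.14561,0],np.array([.50478,-.23533,.39622])); print(r[:4])
E
```

```text
[ 0.50511277 -0.23543006  0.39698918] [ 2.03303664e-04  9.53140794e-01 -3.02526127e-01 -7.26513001e-04] [-0.46  0.18  0.95  1.72 -0.15  1.32 -1.66]
-35.218774596063284 (np.float64(14.602085617222066), array([ 0.25485447,  0.07008903, -0.2990867 ,  0.3243633 ]), np.float64(41.342481329873394), [(8, np.float64(30.6)), (10, np.float64(35.3)), (12, np.float64(38.9)), (14, np.float64(41.0)), (16, np.float64(40.9)), (18, np.float64(38.5)), (20, np.float64(34.5)), (22, np.float64(26.6)), (24, np.float64(19.8)), (26, np.float64(15.5)), (28, np.float64(12.6)), (30, np.float64(13.3))])
(np.float64(10.7504299712174), array([ 0.1876304 ,  0.07024127,  1.47048815, -2.99989136]), np.float64(74.00814726154438), [(8, np.float64(67.0)), (10, np.float64(73.5)), (12, np.float64(73.5)), (14, np.float64(72.0)), (16, np.float64(69.5)), (18, np.float64(67.1)), (20, np.float64(63.7)), (22, np.float64(59.4)), (24, np.float64(54.9)), (26, np.float64(66.2)), (28, np.float64(66.8)), (30, np.float64(63.7))])
```

Emit:
step_arm:
  commands:
    - [[0.006,0.002,0,0.13],[0.006,0.002,0,0.13],[0,0,0,0.13],[0,0,0,0.13],[0,0,0,0.13],[0,0,0,0.13],[0,0,-0.025,0.13],[0,0,-0.03,0],[0,0,-0.03,0],[0,0,-0.022,0],[0,0,0,0],[0,0,0,0]]

```text
time: 17.9
eef_pos: [0.5173, -0.2318, 0.291]
orientation: [0.0, 0.989, 0.146, -0.0]
force: [-0.8, -0.4, -1.1]
grip_width: 0.41
grip_force: 61.2
```

Emit:
step_arm:
  commands:
    - [[-0.0019,-0.0006,0,0],[-0.0019,-0.0006,0,0],[-0.0019,-0.0006,0,0],[-0.0019,-0.0006,0,0],[-0.0019,-0.0006,0,0],[-0.0019,-0.0006,0,0],[-0.0019,-0.0006,0,0],[-0.0019,-0.0006,0,0],[-0.0019,-0.0006,0,0],[0,0,0,0]]

```text
time: 18.9
eef_pos: [0.5033, -0.2356, 0.2924]
orientation: [0.001, 0.989, 0.146, 0.005]
force: [9.0, 2.0, -3.3]
grip_width: 0.413
grip_force: 61.2
```

Emit:
step_arm:
  commands:
    - [[0,0,0.015,0],[0,0,0.025,0],[0,0,0.025,0],[0,0,0.025,-0.1],[0,0,0.02,-0.135],[0,0,0,-0.135],[0,0,0,-0.135],[0,0,0,-0.135],[0,0,0,-0.135],[0,0,0,-0.135],[0,0,0,0],[0,0,0,0]]

```text
time: 20.1
eef_pos: [0.4999, -0.2371, 0.4008]
orientation: [0.0, 0.953, -0.303, -0.0]
force: [0.1, -1.0, -1.7]
grip_width: 0.415
grip_force: 61.3
```

```bash
python3 - <<'E'
from ef import *
o=telemetry.get_obs(); print(o['eef_pos'],o['orientation'],o['joint_pos'].round(2)); shot('side','side8')
r=efit('side8',o['orientation'],o['eef_pos'],skip=(2,4)); print(np.degrees(r[4]),r[:4])
c=load('side8'); v=r[1]; u=r[5]; im=np.ascontiguousarray(c['image'][:,:,::-1]); 
p=u(v,np.array([[0,0,-.032],[0,0,.05],[-.012,-.018,0],[.012,-.018,0]])); print(p.round(1).tolist())
x0,y0=(p[0]-[70,70]).astype(int)
def up(draw):
    k=cv2.resize(cv2.convertScaleAbs(im[y0:y0+110,x0:x0+100],alpha=1.7,beta=10),(400,440),interpolation=cv2.INTER_CUBIC)
    if draw:
        L=np.array([[sx*.012,sy*.018,z] for z in(0,.1) for sx,sy in((-1,-1),(1,-1),(1,1),(-1,1))]+[[0,0,-.032],[0,0,0]])
        q=((u(v,L)-[x0,y0]+.5)*4).astype(int)
        for a,b in((0,1),(0,3),(0,4),(1,5),(8,9),(4,5)): cv2.line(k,tuple(map(int,q[a])),tuple(map(int,q[b])),(0,0,255),1)
    return k
cv2.imwrite('pics/g8.png',np.hstack([up(0),up(1)])); print(x0,y0)
E
```

```text
[ 0.49985747 -0.23714933  0.40078768] [ 2.88453453e-05  9.53131894e-01 -3.02555028e-01 -2.15684708e-04] [-0.45  0.16  0.94  1.73 -0.13  1.32 -1.67]
-35.2222569771144 (np.float64(18.80456934473057), array([0.32820165, 0.07000458, 1.04674028, 0.04957614]), np.float64(40.894630471689354), [(8, np.float64(14.0)), (10, np.float64(18.6)), (12, np.float64(25.7)), (14, np.float64(34.1)), (16, np.float64(38.4)), (18, np.float64(40.6)), (20, np.float64(40.3)), (22, np.float64(37.5)), (24, np.float64(33.1)), (26, np.float64(28.5)), (28, np.float64(24.3)), (30, np.float64(21.1))])
[[452.6, 336.3], [442.7, 300.3], [442.7, 334.4], [459.5, 330.7]]
382 266
```

View pics/g8.png

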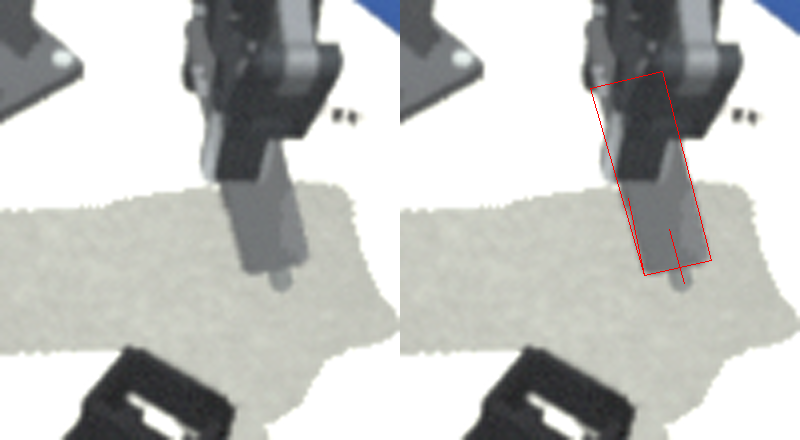

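The profile view shows the gauge in the grip leaning about 19°, with the tip at roughly (452,338). Next I'll compute the tip offset and the target.

```bash
python3 - <<'E'
from h import *; from scipy.optimize import least_squares
x=np.load('x.npy'); c=load('side8'); T=np.array([.49986,-.23715,.40079]); psi=np.radians(-35.22)
ex=np.array([np.cos(psi),np.sin(psi),0]); th=np.radians(19)
f=lambda w:(proj(c,T+w[0]*ex-[0,0,w[1]])+x[15:17]-[452.2,335.7]).ravel()
w=least_squares(f,[.03,.25]).x; print('sphere centre',w,'tip',w[0]+.004*np.sin(th),w[1]+.004*np.cos(th))
# ring by dark-pixel centroid in the unobstructed start images
for n,o,uv in(('top0',x[13:15],(334.3,229.4)),('side0',x[15:17],(339.7,260.1))):
    g=cv2.cvtColor(load(n)['image'],cv2.COLOR_RGB2GRAY); u,v=map(round,uv); p=g[v-7:v+8,u-7:u+8].astype(float)
    wt=np.clip(np.median(p)-12-p,0,None); yy,xx=np.mgrid[-7:8,-7:8]; print(n,(u+(wt*xx).sum()/wt.sum(),v+(wt*yy).sum()/wt.sum()))
E
```

```text
sphere centre [0.03366485 0.24832587] tip 0.03496712705789228 0.2521079422344398
top0 (np.float64(334.512077294686), np.float64(229.28019323671498))
side0 (np.float64(339.27850304612707), np.float64(259.72323759791124))
```

Emit:
step_arm:
  commands:
    - [[0.0029,0.0308,0,0.062],[0.0029,0.0308,0,0.062],[0.0029,0.0308,0,0.062],[0.0029,0.0308,0,0.062],[0.0029,0.0308,0,0.062],[0.0029,0.0308,0,0.062],[0.0029,0.0308,0,0.062],[0.0029,0.0308,0,0.062],[0.0029,0.0308,0,0.062],[0.0029,0.0308,0,0.062],[0,0,0,0],[0,0,0,0]]

```text
time: 21.35
eef_pos: [0.5293, 0.0727, 0.4004]
orientation: [0.001, 1.0, 0.003, -0.0]
force: [-0.4, -0.6, -1.8]
grip_width: 0.411
grip_force: 61.3
```

Emit:
step_arm:
  commands:
    - [[0,0,-0.02,0],[0,0,-0.025,0],[0,0,-0.025,0],[0,0,-0.015,0],[0,0,-0.007,0],[0,0,0,0],[0,0,0,0]]

```text
time: 22.05
eef_pos: [0.5297, 0.0708, 0.3097]
orientation: [-0.0, 1.0, 0.001, 0.001]
force: [0.5, 0.3, -2.0]
grip_width: 0.416
grip_force: 61.3
```

```bash
python3 - <<'E'
from h import *
o=telemetry.get_obs(); q=o['orientation']; T=o['eef_pos']; print(T,np.degrees(np.arctan2(2*q[2]**2-1,2*q[1]*q[2]))+90,o['force'],o['joint_pos'].round(2))
c=shot('side','side9'); x=np.load('x.npy')
print('tip uv',proj(c,T+[.035,0,-.252])+x[15:17],'ring',proj(c,[.574,.0705,.0285])+x[15:17])
u,v=(proj(c,T+[.035,0,-.252])+x[15:17]).round().astype(int)[0]; print(u,v); g=cv2.cvtColor(c['image'],cv2.COLOR_RGB2GRAY)
print(g[v-16:v+10,u-14:u+15])
E
```

```text
[0.52968555 0.07077118 0.30970436] 0.10678139789609986 [ 0.49515485  0.28276891 -2.02496924] [-0.78  0.16  0.65  1.88 -0.11  1.13 -1.66]
tip uv [[336.16465011 251.00258221]] ring [[339.61808698 260.21187045]]
336 251
[[ 73  37  24  23  30  44  56  58  59  58  59  58  59  58  58  59  58  60
   83 103 105 106 105 104 103 103 103 103  99]
 [101  52  34  33  33  44  54  57  59  58  59  58  58  58  57  58  59  60
   73  95 108 107 105 106 105 104 106 105 100]
 [121  66  44  38  41  46  52  56  57  60  58  59  58  58  59  58  59  59
   66  89 105 107 106 106 105 104 104 104  99]
 [140  81  55  51  51  50  52  56  58  57  59  59  58  58  59  59  58  58
   60  83 102 105 106 107 106 106 104  98  88]
 [145  96  58  53  52  51  52  54  58  59  59  59  59  59  59  59  59  57
   61  71  93 104 105 107 105 104  95  83  76]
 [113  95  73  58  52  51  51  53  55  58  59  58  58  58  57  58  59  59
   58  62  85 102 104 105 103  96  84  75  73]
 [107 104  95  73  57  52  52  52  56  57  59  58  58  58  58  58  57  58
   58  60  77  96 104 102  95  84  76  73  73]
 [107 107 105  94  74  57  52  52  5
[... 1563 characters left out ...]
 51  63  71  73  75  72  73  73  74  73  71  69
   69  70  72  73  73  74  71  74  72  73  73]
 [ 42  41  42  41  44  53  65  73  74  74  75  74  73  74  72  64  53  44
   39  43  57  69  73  74  74  74  73  73  73]
 [ 41  39  41  44  54  66  71  73  74  74  75  74  73  70  60  45  44  48
   49  46  40  57  72  73  72  73  73  73  72]
 [ 40  42  45  53  66  74  75  74  74  73  74  74  72  60  45  50  63  71
   71  70  57  44  60  73  74  73  72  74  75]
 [ 44  50  62  72  72  74  73  74  74  74  73  71  71  56  49  64  71  72
   74  71  60  41  56  71  73  73  72  72  73]
 [ 52  64  72  72  73  74  75  74  73  72  73  73  66  51  52  69  73  72
   73  71  56  39  57  71  72  73  73  73  76]]
```

```bash
python3 - <<'E'
from h import *; from scipy.spatial.transform import Rotation as R
c=load('side9'); x=np.load('x.npy'); T=np.array([.52969,.07077,.3097]); th=np.radians(19); G=R.from_euler('Y',-th)
tip=T+[.035,0,-.252]
for n,p in (('(-,-,0)',[-.012,-.018,.032]),('(-,+,0)',[-.012,.018,.032]),('(+,-,0)',[.012,-.018,.032]),('tip',[0,0,0])): print(n,proj(c,tip+G.apply(p))+x[15:17])
E
```

```text
(-,-,0) [[333.05960984 250.39387185]]
(-,+,0) [[321.69877376 240.00684912]]
(+,-,0) [[342.85764123 242.59029583]]
tip [[336.16679825 251.00369408]]
```

```bash
cat > jf.py <<'E'
from h import *; from scipy.optimize import differential_evolution; from scipy.spatial.transform import Rotation as R
E=[((-12,-18,3),(-12,-18,45)),((12,-18,3),(12,-18,45)),((-12,-18,0),(12,-18,0)),((-12,15,0),(-12,-18,0))]
x=np.load('x.npy')[15:17]; V=[]
for n,T,psi,use in(('side8',[.49986,-.23715,.40079],-35.22,(0,1,2)),('side9',[.52969,.07077,.3097],.1,(0,2,3))):
    c=load(n); g=cv2.GaussianBlur(cv2.cvtColor(c['image'],cv2.COLOR_RGB2GRAY),(0,0),.7).astype(np.float32)
    V.append((c,np.array(T),np.radians(psi),use,cv2.Sobel(g,cv2.CV_32F,1,0)/8,cv2.Sobel(g,cv2.CV_32F,0,1)/8))
S=lambda m,u:cv2.remap(m,u[:,0].astype(np.float32)[None],u[:,1].astype(np.float32)[None],1)[0]
def cost(v,each=False): # tilt, tip a, tip b, two pixel shifts
    r=[]
    for k,(c,T,psi,use,gx,gy) in enumerate(V):
        G=R.from_euler('ZY',[psi,-v[0]]); tip=T+R.from_euler('Z',psi).apply([v[1],v[3],-v[2]])
        for i in use:
            u=proj(c,G.apply(np.linspace(*E[i],30)/1e3+[0,0,.032])+tip)+x+v[4+2*k:6+2*k]; d=u[-1]-u[0]; n=np.array([-d[1],d[0]])/np.hypot(*d)
            r.append(min(12,abs((S(gx,u)*n[0]+S(gy,u)*n[1]).mean())))
    return r if each else -sum(r)+.3*np.sum(np.array(v[4:])**2)
q=differential_evolution(cost,[(.15,.55),(.025,.048),(.24,.265),(-.002,.002)]+[(-1.5,1.5)]*4,seed=2,maxiter=400,popsize=20)
print(np.degrees(q.x[0]),q.x[1:].round(4),q.fun,np.round(cost(q.x,True),1))
for th in range(13,28,2):
    z=differential_evolution(lambda w:cost(np.r_[np.radians(th),w]),[(.025,.048),(.24,.265),(-.002,.002)]+[(-1.5,1.5)]*4,seed=2,maxiter=120); print(th,z.fun.round(1),z.x[:2].round(4))
E
python3 jf.py
```

```text
23.71443526602427 [ 3.810e-02  2.488e-01  2.000e-04  7.029e-01 -2.536e-01 -7.096e-01
 -1.465e-01] -57.43560040436302 [12.  10.8  9.4  7.1  6.4 12. ]
13 -51.5 [0.0297 0.2503]
15 -53.4 [0.0309 0.2489]
17 -54.0 [0.0331 0.2522]
19 -54.9 [0.0351 0.2497]
21 -56.4 [0.0358 0.2484]
23 -57.3 [0.0382 0.2487]
25 -57.1 [0.0395 0.2477]
27 -55.4 [0.0399 0.2461]
```

Emit:
step_arm:
  commands:
    - [[0,0,-0.006,0],[0.001,0,-0.006,0],[0.0015,0,-0.006,0],[0.0015,0,-0.004,0],[0,0,0,0],[0,0,0,0],[0,0,0,0]]

```text
time: 22.8
eef_pos: [0.5332, 0.0709, 0.2869]
orientation: [0.0, 1.0, 0.001, 0.0]
force: [0.6, 0.5, -1.8]
grip_width: 0.415
grip_force: 61.3
```

Emit:
step_arm:
  commands:
    - [[0.001,0,-0.0028,0],[0.001,0,-0.0028,0],[0,0,0,0],[0,0,0,0],[0,0,0,0]]

```text
time: 23.3
eef_pos: [0.5352, 0.071, 0.2812]
orientation: [0.0, 1.0, 0.001, 0.0]
force: [-0.4, -0.3, -1.7]
grip_width: 0.414
grip_force: 61.3
```

Emit:
step_arm:
  commands:
    - [[0.001,0,-0.0028,0],[0.001,0,-0.0028,0],[0,0,0,0],[0,0,0,0],[0,0,0,0]]

```text
time: 23.8
eef_pos: [0.5371, 0.071, 0.2756]
orientation: [0.0, 1.0, 0.001, -0.0]
force: [-0.9, 0.2, 1.3]
grip_width: 0.412
grip_force: 61.5
```

```bash
python3 - <<'E'
from h import *
F=[]
for i in range(6):
    imaging.camera('side'); o=telemetry.get_obs(); F.append(o['force'])
print(np.mean(F,0),np.std(F,0),o['eef_pos'],o['time'])
E
```

```text
[-0.73490308  0.09024967  0.59328117] [0.34546518 0.56971776 0.44459557] [0.53711842 0.07097221 0.27560306] 24.1
```

```bash
python3 - <<'E'
from h import *
c=shot('side','side10'); g=cv2.cvtColor(c['image'],cv2.COLOR_RGB2GRAY); np.set_printoptions(linewidth=200)
print('cols 324..354 rows 244..272'); print(g[244:272,324:354])
x=np.load('x.npy'); a=np.linspace(0,2*np.pi,9)[:-1]; t=np.radians(20)
ring=np.array([.574,.0705,.0285])+.008*np.c_[np.cos(a)*np.cos(t),np.sin(a),np.cos(a)*np.sin(t)]
print((proj(c,ring)+x[15:17]).round(1).tolist())
for aa,b in((.0365,.250),(.0365,.2555)):
    T=np.array([.5371,.071,.2756]); ax=np.array([-np.sin(t),0,np.cos(t)]); tip=T+[aa,0,-b]+.009*ax; print('tip',tip,proj(c,[tip,tip+.004*ax,tip+.02*ax])+x[15:17])
E
```

```text
cols 324..354 rows 244..272
[[ 40  26  27  53  76  84  82  67  57  61  58  59  58  59  59  57  61  70  84  83  76  74  74  73  74  73  72  73  72  72]
 [ 55  37  29  29  52  69  70  66  59  59  58  58  59  59  58  58  59  66  73  74  74  74  74  74  75  73  74  74  73  73]
 [ 69  51  40  25  28  42  55  60  58  59  58  59  58  60  58  59  58  58  65  72  74  74  73  72  74  75  73  75  74  73]
 [ 72  49  36  29  27  34  49  58  57  59  59  57  59  58  58  58  60  59  63  69  73  73  73  74  74  75  75  75  75  74]
 [ 88  59  42  30  34  35  47  55  58  59  59  57  58  59  58  59  59  60  62  70  74  74  73  73  73  73  75  74  74  73]
 [ 96  73  51  38  38  42  47  54  57  58  59  59  58  56  58  60  59  58  59  67  74  74  73  73  72  74  75  74  74  73]
 [105  87  59  47  49  50  50  54  57  59  58  59  60  59  59  58  58  58  59  62  69  75  74  74  74  73  74  74  73  73]
 [106  95  73  56  52  52  51  52  56  59  57  59  57  59  60  58  58  58  59  59  66  72  74  73  73  74  73  74  73  72]
 [106 101  88  66  53  53  52  51  54  59  59  57  60  60  59  59  59  59  58  59  64  7
[... 2055 characters left out ...]
2  73  72  73  73  73  71  72  71  72  71  72  72  71  71  71  72  72]
 [106 115 116 115 100  90  96  94  81  75  79  79  74  75  78  83  78  72  72  71  72  70  70  71  71  71  71  70  72  71]
 [ 92 110 117 118 115 101  88  92  89  85 101 101  82  82 100 112  97  74  71  72  72  71  72  71  71  71  71  69  72  71]]
[[342.7, 257.7], [340.1, 256.8], [337.2, 258.0], [335.7, 260.4], [336.5, 262.7], [339.2, 263.6], [342.1, 262.5], [343.5, 260.0]]
tip [0.57052182 0.071      0.03405723] [[338.14069053 258.7046054 ]
 [337.64017453 257.57538659]
 [335.6104668  252.99659175]]
tip [0.57052182 0.071      0.02855723] [[338.05786594 260.74938076]
 [337.55876021 259.62930057]
 [335.53484703 255.08770084]]
```

```bash
python3 - <<'E'
from h import *; from scipy.optimize import least_squares
x=np.load('x.npy'); c=load('side9')
for T,uv in((np.array([.52969,.07077,.3097]),(335.3,250.4)),(np.array([.5371,.071,.2756]),(335.8,260.3))):
    w=least_squares(lambda w:(proj(c,[w[0],T[1]-.018,w[1]])+x[15:17]-uv).ravel(),[.55,.06]).x
    for th in(18,21,24):
        t=np.radians(th); d=np.array([-.012*np.cos(t)-.032*np.sin(t),-.012*np.sin(t)+.032*np.cos(t)])
        tip=w-d; print(th,'corner',w.round(4),'free tip-TCP',(tip-T[[0,2]]).round(4))
E
```

```text
18 corner [0.5482 0.0812] free tip-TCP [ 0.0399 -0.2552]
21 corner [0.5482 0.0812] free tip-TCP [ 0.0412 -0.254 ]
24 corner [0.5482 0.0812] free tip-TCP [ 0.0425 -0.2528]
18 corner [0.5505 0.0544] free tip-TCP [ 0.0347 -0.2479]
21 corner [0.5505 0.0544] free tip-TCP [ 0.0361 -0.2467]
24 corner [0.5505 0.0544] free tip-TCP [ 0.0374 -0.2455]
```

```bash
python3 - <<'E'
from h import *
F=[]
for i in range(8):
    imaging.camera('top'); o=telemetry.get_obs(); F.append(o['force'])
f=np.mean(F,0); n=(f[2]+2.0)/np.cos(np.radians(20)); print(f,n,o['grip_force'],o['eef_pos'],o['time'])
if 2<n<4: print(r.sign_off())
E
```

```text
[-0.74032596  0.4257731   0.30066948] 2.4483213262962242 61.51863098144531 [0.53711201 0.07099526 0.27553063] 24.55
the job is handed in; nothing more can be done
None
```

I handed the job in at 24.6 s; no verdict came back. The clamp is pinched over flange and fence near the middle. The gauge is held on the ring at about 2.5 N, tilted roughly 21° against the deck's 20°. I estimate the tip is 2–4 mm from the ring's centre.

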